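# Close the pastry box: fold the flap over and tuck it under the lip

## Robot

A 6-joint arm with a two-finger parallel gripper is mounted at the origin on the work surface. World frame = base frame: x ahead of the robot, y to its left, z up, the work surface at z = 0. Lengths are in m, angles in rad, forces in N, time in s.
With the tool pointing down it reaches from about 0.35 to 0.975 m from the base axis. Payload 4.9 kg.
Tool frame: the origin (TCP) lies at the very end of the fingers, on their centre line; the grasp point (between the pads) lies 19 mm behind it; x points along the fingers, z is the direction in which the jaws open and shut, and the axes are right-handed (so a half turn about x gives the same grasp; the last joint's range is limited). The gripper opens to 85 mm and grips with 20 to 120 N. Pads are 22 mm wide; open, the fingers measure 114 mm over their backs; the gripper's body (76 mm by 85 mm) begins 54 mm behind the grasp point. The pads swing forward as they close: fully open they stand 13 mm farther back than shut.
Start: joints at [1.01, 0.053, 1.613, -0, 1.476, -0.119], TCP at [0.267, 0.565, 0.192] pointing down, gripper open.
Joint ranges: [-3.01, 3.01], [-1.01, 2.22], [0.06, 2.58], [-1.02, 4.17], [0.09, 2.62], [-3.14, 3.14]. Speed limits (rad/s): [2.57, 2.57, 3.14, 3.14, 3.14, 3.14].

## Interface

Orientations are given as a unit quaternion [w, x, y, z].
In Python, from plant import manip, vision, job gives the robot as it stands.
- The arm moves only by the tool servo_tool, never from a script. Its arguments are lists of equal length, an entry for each row: "twist": the turn, a rotation vector about the world's x, y, z in rad, a list of three; "xyz": the shift along the world's x, y, z in cm, a list of three; "fingers": the opening, from 0 (shut) to 1 (fully open). In form: {"twist": [[wx, wy, wz], ...], "xyz": [[x, y, z], ...], "fingers": [fingers, ...]}. A call has 1 to 8 rows; each row shifts and turns the commanded pose from where the row before left it; what a row does not reach is not made up. A row lasts 1/8 s, in which the tool goes at most 62.5 mm and 10.7 degrees, less where a joint would pass 70% of its speed; a pose out of reach is approached as far as the arm can. A call with a gripper value outside its range is refused whole. The fingers move at their own pace and stop on an object; the grip force is fixed at half the most. Time passes only in rows, so rows that do not move let the fingers close. It gives the time, the measured TCP pose, the force and the opening at its end, in the units of the state.
- manip.state(): the state, without advancing time (a new reading comes with each control period).
- vision.grab_frame(name): name is "scene" or "side" or "wrist"; returns the picture (420x560x3 uint8, red, green, blue); there is no depth.
- vision.get_calibration(name): a dict with "camera_matrix" (3x3 intrinsics, pixels), "origin" and "orientation" of the camera in the world; the wrist camera has in their place "mount" (4x4, takes a point from camera to tool coordinates, whose origin is the TCP and whose axes are the tool frame's). Camera axes: x right, y up, looking along -z (the intrinsics and any distortion apply to the point x, -y, -z); pixel columns grow to the right and rows downward; lengths in m; the calibration is good to about 2 mm. A picture is of the moment at which its call begins: read the wrist's pose just before it. get_calibration takes no time and is no camera call.
- job.job_done(): hands the job in, once; it reports no verdict.
Trained networks look in the newest picture that a camera, given by its name, has taken for a name from the list of things; names that differ only in an ending like _2 or _b are one class to them, and where a whole thing is asked for, a point or a joint stands for the part that bears it (a point fixed in the world has none). Each returns a list of dicts, best first, with "score" (0 to 1); they miss things now and then, are a little off and sometimes report something else, mostly with a low value. They report only what shows in the picture. A call takes as long as a camera call. They do not tell look-alikes from the thing itself.
- vision.spot_in(camera, label): "extent" ([centre column, centre row, width, height] in pixels, round what is visible of it).
The state is a dict: "time": time; "joint_pos": joint angles; "joint_vel": joint speeds; "joint_efforts": joint torques, N m; "tool_pos": TCP position; "tool_rot": TCP orientation; "contact_force": force on the tool from outside, world axes, zero at the start; "ft_torque": the same for the moment, N m; "gripper_width": opening from 0.0 (shut) to 1.0 (fully open).
Only numpy, scipy, OpenCV 4.12 (cv2) and the standard library are available. Lean on these libraries where they do the work, as an engineer would, in place of code of your own. Each camera call takes 0.05 s, during which the arm holds its last target.

## Task

Close the pastry box by touch alone: with the fingertips push the standing metal flap over until it lies flat across the box, then, keeping it pressed down, push it along by its ridge until its free edge is tucked fully home beneath the lip at the opposite rim, so that it stays shut when you let go. Do not grip, lift, tip or shove the box, press no harder than the job needs, and leave the jar, cup and spatula where they are.

Things in the scene. Friction and masses are not known exactly. Their poses are not given: they have to be found in the camera images.
- box: White plastic pastry box, loose on the table, about 2 kg (weighted base). Origin on its underside, z up. Walls 5 mm thick span x -75 to +80 mm, y -80 to +80 mm; rim 80 mm high. The flap hinges along the -x rim and folds and slides towards +x; the lip is fixed along the +x rim. Hinge ears 6 mm thick stand at y = -69 and +69 mm, x -75 to -30 mm, up to 92 mm high.
- flap (a joint): Hinge angle of the flap, rad: 0 = flat across the box (stop), 1.57 = upright, 1.9 = leaning back away from the box (stop). A weak spring (0.06 N m/rad) urges it upright: it rises again if let go before its edge is under the lip. Tucked and let go, it rests against the lip's underside at about 0.04.
- flap_slide (a joint): How far the flap with its hinge pin has slid in the ears' slots towards the lip (box +x), m: 0 = back, where the flap folds down clear of the lip; 0.020 = fully home (stop), edge 12 mm under the lip. Beyond about 0.008 a flap that is not yet flat strikes the lip. Friction about 3 N; it stays where left and can be pushed either way.
- flap_hinge (a point): Middle of the hinge pin, on the flap's mid-plane, 83 mm above the table, at box x = -66 mm when flap_slide is 0; slides with the flap. Its x axis runs along the flap to the free edge, its z axis out of the flap's outer face (the face away from the box when standing, uppermost when folded).
- flap_edge (a point): Middle of the flap's free edge, on its mid-plane, 118 mm from the hinge. The flap is an aluminium plate 4 mm thick, 124 mm wide (y), 60 g.
- lip_edge (a point): Middle of the edge of the aluminium retaining lip that faces the hinge, half-way through its thickness, 91 mm above the table. The lip is 4 mm thick, 130 mm wide, 20 mm deep, its underside 89 mm above the table (4 mm above the top of the flat flap), its free edge at box x = +60 mm.
- jar: Lidded glass jar, 56 mm across, 85 mm high, standing beside the box on its +y side; bystander. Origin at the centre of its underside.
- cup: Steel cup, 72 mm across, 75 mm high, standing beside the box on its -y side; bystander. Origin at the centre of its underside.
- spatula: Spatula 240 mm long, lying beyond the lip side of the box; bystander. Origin on its underside near the middle.
- ridge (a point): Middle of the top of the straight ridge on the flap's outer face, 85 mm from the hinge, 11 mm out from the flap's mid-plane. The ridge is 8 mm thick, 90 mm long across the flap, 9 mm high; a fingertip on its hinge side can press the flap down and push it along.
Mind the look-alikes: they are no part of the job. Of the things that look like the box, the middle-sized one is meant.

How it is judged:
At the end, for the whole second after the job is handed in: The flap lies flat (hinge angle below 0.07 rad) and has slid at least 15 of its 20 mm, so that its free edge is at least 6 mm under the lip and below it, held there by the lip alone; the box stands flat and still on the table; jar, cup and spatula are within 30 mm of where they stood (value of joint flap below 0.07 rad and value of joint flap_slide above 0.015 m and x of flap_edge in the frame of box above 0.066 m and z of flap_edge in the frame of box below 0.0905 m and angle between box's own z axis and vertical below 0.05 rad and height (world z) of box below 0.005 m and linear speed of box below 0.01 m/s and distance of each of jar, cup, spatula from where it was at the start of the episode below 0.03 m); the robot touches nothing.
It fails at once if the box is lifted off the table (height (world z) of box above 0.012 m).
It fails at once if the box is tipped (angle between box's own z axis and vertical above 0.15 rad).
It fails at once if the box is shoved more than 50 mm (distance of box from where it was at the start of the episode above 0.05 m).
It fails at once if the box or flap is gripped or pressed with more than 40 N (contact force between the fingers and box above 40 N).
It fails at once if the jar, cup or spatula is moved more than 30 mm (distance of any of jar, cup, spatula from where it was at the start of the episode above 0.03 m).
It also fails if it takes over 38 s, if anything falls off the work surface, if the arm or the gripper's body presses on something with over 40 N, if the wrist force passes 120 N, or if a joint passes its speed limit or range.

## Working session

There is one attempt and no reset: what is moved stays moved. The work goes in short steps, Python scripts to look and compute and a tool call to move; the robot and the scene stay as the last step left them, time stands still between calls to the robot, and variables do not carry over. Pictures are saved under pics/ and viewed, and the job is handed in when it is done.

Besides the shell and the picture viewer there is one more tool, called as name(argument=value, ...), one argument or row to a line, values as JSON. servo_tool: Moves the arm, as the interface text tells. Its arguments: {"type":"object","properties":{"twist":{"type":"array","items":{"type":"array","items":{"type":"number"}}},"xyz":{"type":"array","items":{"type":"array","items":{"type":"number"}}},"fingers":{"type":"array","items":{"type":"number"}}},"required":["twist","xyz","fingers"]}

```bash
mkdir -p pics; ls; python3 - <<'E'
from plant import manip, vision, job
import cv2
print(manip.state())
for n in ["scene","side","wrist"]:
    f=vision.grab_frame(n); cv2.imwrite(f"pics/{n}0.png",f[:,:,::-1])
    print(n,vision.get_calibration(n))
    if n!="wrist":
        for l in ["box","flap","jar","cup","spatula"]:
            print(l,vision.spot_in(n,l))
E
```

```text
pics
{'time': 0.0, 'joint_pos': array([ 1.00999877e+00,  5.33612381e-02,  1.61431783e+00,  7.82831020e-06,
        1.47600166e+00, -1.18982038e-01]), 'joint_vel': array([ 4.13415210e-05, -1.22958428e-04, -2.13628254e-03,  1.08748658e-03,
       -4.01814738e-03,  1.16085587e-03]), 'joint_efforts': array([ 4.31338515e-05, -3.93678832e+01, -3.70174992e+01, -1.40791076e-04,
        7.00020013e-03, -5.83459084e-06]), 'tool_pos': array([0.26684291, 0.56438233, 0.19104616]), 'tool_rot': array([ 0.59673962, -0.37860697,  0.59807437,  0.3779757 ]), 'contact_force': array([ 0.11941411, -0.19835068,  0.6134728 ]), 'ft_torque': array([ 0.03016066, -0.06394728, -0.00847231]), 'gripper_width': 0.9997572130510989}
scene {'camera_matrix': array([[401.15300236,   0.        , 278.22925219],
       [  0.        , 401.15300236, 207.48110218],
       [  0.        ,   0.        ,   1.        ]]), 'origin': array([ 1.35764843, -0.03031902,  0.59074953]), 'orientation': array([0.63868344, 0.35144947, 0.31780197, 0.6062744 ])}
box [{'extent': [359.5, 176.6, 100.7, 78.9], 'score': 0.96}, {'extent': [237.4, 18
[... 1117 characters left out ...]
xtent': [285.3, 168.7, 31.4, 29.4], 'score': 0.81}]
spatula [{'extent': [180.1, 218.0, 70.7, 81.2], 'score': 0.82}, {'extent': [285.9, 165.6, 35.1, 27.9], 'score': 0.42}]
wrist {'camera_matrix': array([[367.64740383,   0.        , 274.06316618],
       [  0.        , 367.64740383, 210.56655212],
       [  0.        ,   0.        ,   1.        ]]), 'mount': array([[-4.59216773e-04,  2.70282171e-01, -9.62781043e-01,
        -1.81979280e-01],
       [ 4.50325902e-04,  9.62781103e-01,  2.70281973e-01,
         6.92046826e-02],
       [ 9.99999793e-01, -3.09447226e-04, -5.63840294e-04,
        -1.84657835e-04],
       [ 0.00000000e+00,  0.00000000e+00,  0.00000000e+00,
         1.00000000e+00]])}
```

View pics/scene0.png

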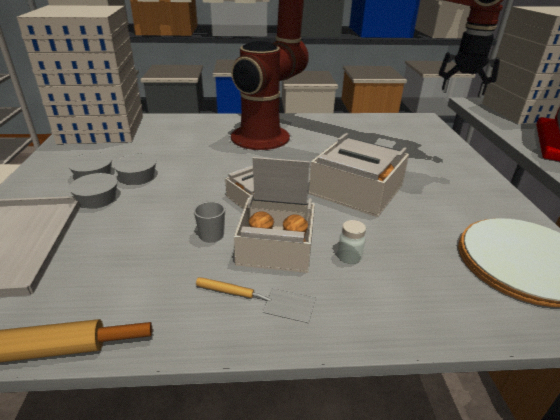

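View pics/side0.png

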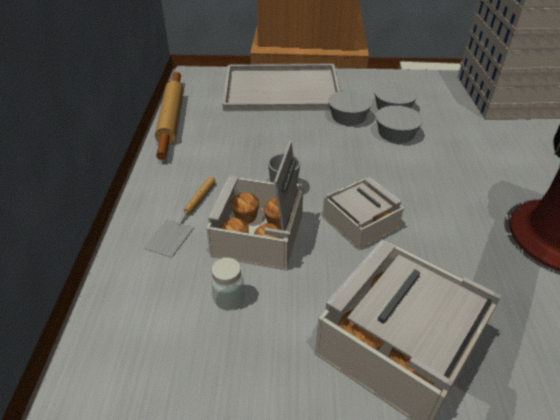

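View pics/wrist0.png

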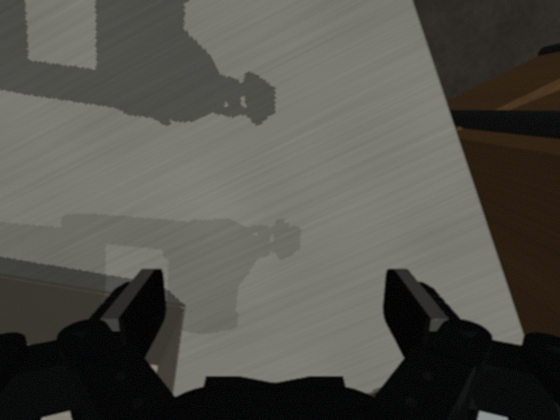

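Three box look-alikes: the large one at side (406,330), closed; the small one at side (361,213), closed; and the open one at side (252,207) / scene (276,215). The open one fits: it is middle-sized, its flap stands up, and the jar and cup are beside it. I'll confirm with enlarged crops.

```bash
python3 - <<'E'
import cv2
a=cv2.imread('pics/scene0.png')[145:275,185:385]; cv2.imwrite('pics/sc_crop.png',cv2.resize(a,None,fx=4,fy=4,interpolation=cv2.INTER_CUBIC))
a=cv2.imread('pics/side0.png')[135:275,190:320]; cv2.imwrite('pics/si_crop.png',cv2.resize(a,None,fx=4.2,fy=4.2,interpolation=cv2.INTER_CUBIC))
E
```

```text
(no output)
```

View pics/sc_crop.png

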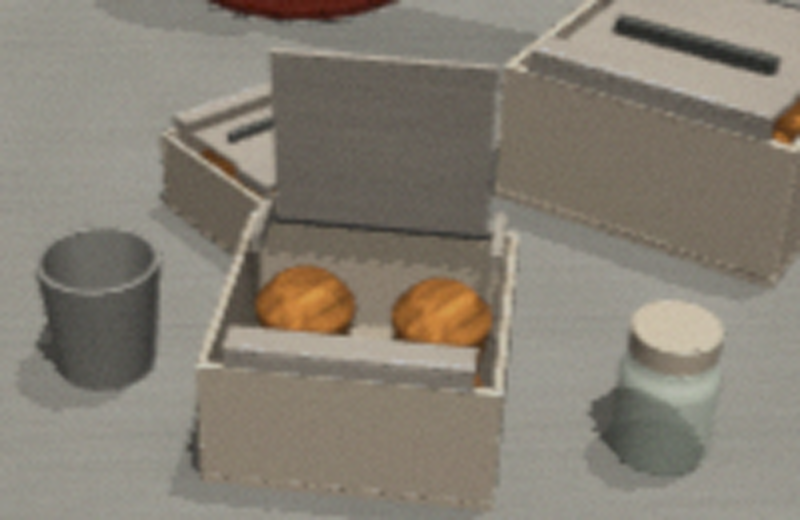

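View pics/si_crop.png

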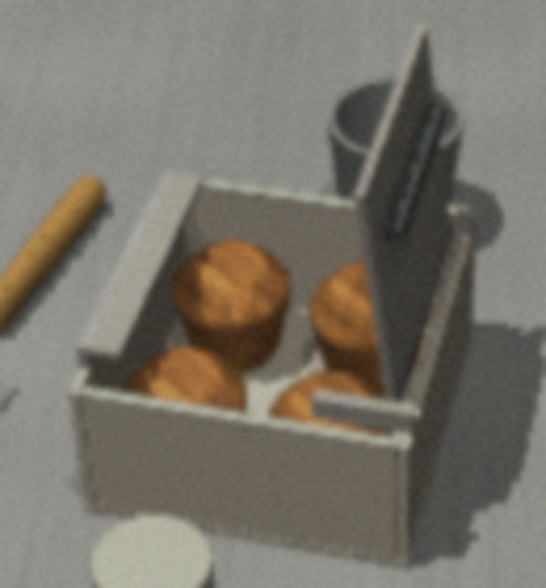

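```bash
cat > fit.py <<'E'
import numpy as np
from scipy.spatial.transform import Rotation as R
from scipy.optimize import least_squares
from plant import manip, vision, job
def proj(n,P):
    c=vision.get_calibration(n); q=c['orientation']
    r=R.from_quat([q[1],q[2],q[3],q[0]]).as_matrix()
    p=(np.atleast_2d(P)-c['origin'])@r
    p=p*[1,-1,-1]; u=p@c['camera_matrix'].T
    return u[:,:2]/u[:,2:]
def ray0(n,uv,z=0):
    c=vision.get_calibration(n); q=c['orientation']
    r=R.from_quat([q[1],q[2],q[3],q[0]]).as_matrix()
    d=np.linalg.inv(c['camera_matrix'])@[uv[0],uv[1],1]; d=r@(d*[1,-1,-1])
    o=c['origin']; return o+d*(z-o[2])/d[2]
E
python3 - <<'E'
from fit import *
sd=[((-75,80,0),(286.4,268.8)),((80,80,0),(211.4,256.9)),((-75,80,80),(287.4,239.3)),((80,80,80),(208.1,228.6)),((-75,-80,80),(301.4,190.2))]
sc=[((80,-80,0),(235,264.5)),((80,80,0),(308,271.25)),((80,-80,80),(235.75,236.25)),((80,80,80),(310.75,243)),((-75,80,80),(314.25,203.75)),((-75,-80,80),(251.25,195.75))]
def w(p,P):
    P=np.array(P,float)/1000; c,s=np.cos(p[2]),np.sin(p[2])
    return P@np.array([[c,s,0],[-s,c,0],[0,0,1]])+[p[0],p[1],0]
fe={'side':[(276.2,181.4),(291.2,142.1)],'scene':[(310.5,161.5),(253,158)]}
def fl(a): return [(-66+118*np.cos(a),y,83+118*np.sin(a)) for y in (62,-62)]
def res(p,both=1):
    r=[]
    for n,l in(('side',sd),('scene',sc)):
        r.append(proj(n,w(p,[a for a,b in l]))-[b for a,b in l])
        r.append(proj(n,w(p,fl(p[3])))-fe[n])
    return np.concatenate(r).ravel()
print(ray0('scene',(271,268)),ray0('side',(249,263)))
s=least_squares(res,[.65,0.1,0,1.57]); print(s.x); print(s.fun.reshape(-1,2).round(1))
p=s.x
print('hinge',w(p,[(-66,0,83)]),'lip',w(p,[(60,0,91)]))
for n,e in(('scene',(352.2,268-0)),('scene',(208.8,243))): print(ray0(n,e))
print('cup jar box frame approx')
E
```

```text
[0.70330193 0.00711154 0.        ] [6.41473674e-01 1.00673290e-01 1.11022302e-16]
[ 0.62561013  0.02444262 -0.19037209  1.42702651]
[[ 0.5  1.8]
 [-1.1  0.1]
 [ 0.2  2.4]
 [-1.8 -0.5]
 [ 2.5 -3.5]
 [-0.4  0.5]
 [-0.3 -1.1]
 [ 0.9  0. ]
 [ 0.8  0.7]
 [-1.3 -0.7]
 [ 0.5 -0.2]
 [ 0.8 -1.4]
 [-2.8  0.9]
 [-0.4 -0.3]
 [ 0.2 -1.1]]
hinge [[0.56080249 0.03693142 0.083     ]] lip [[0.68452616 0.01308917 0.091     ]]
[0.71049533 0.18460118 0.        ]
[ 0.61096658 -0.13439306  0.        ]
cup jar box frame approx
```

```bash
cat >> fit.py <<'E'
def w(p,P):
    P=np.array(P,float)/1000; c,s=np.cos(p[2]),np.sin(p[2])
    return P@np.array([[c,s,0],[-s,c,0],[0,0,1]])+[p[0],p[1],0]
def overlay(n,img,p,box,f,slide=0,a=None):
    import cv2
    x0,y0,x1,y1=box
    im=cv2.resize(img[y0:y1,x0:x1],None,fx=f,fy=f,interpolation=cv2.INTER_CUBIC)
    def ln(P,col,cl=True):
        q=(proj(n,w(p,P))-[x0,y0]+.5)*f
        cv2.polylines(im,[q.round().astype(int)],cl,col,1,cv2.LINE_AA)
    for z in(0,80): ln([(-75,-80,z),(80,-80,z),(80,80,z),(-75,80,z)],(0,0,255))
    ln([(60,-65,93),(80,-65,93),(80,65,93),(60,65,93)],(255,0,0))
    a=p[3] if a is None else a
    c,s=np.cos(a),np.sin(a); h=-66+slide*1000
    for t in(-2,2): ln([(h+r*c-t*s,y,83+r*s+t*c) for r,y in((0,-62),(118,-62),(118,62),(0,62))],(0,200,0))
    ln([(h+85*c-11*s,y,83+85*s+11*c) for y in(-45,45)],(255,0,255))
    for y in(-69,69): ln([(-75,y,92),(-30,y,92),(-30,y,80),(-75,y,80)],(0,200,255))
    return im
E
python3 - <<'E'
from fit import *
import cv2
sd=[((-75,80,0),(286.4,268.8)),((80,80,0),(211.4,256.9)),((-75,80,80),(287.4,239.3)),((80,80,80),(208.1,228.6))]
sc=[((80,-80,0),(235,264.5)),((80,80,0),(308,271.25)),((80,-80,80),(235.75,236.25)),((80,80,80),(310.75,243)),((-75,80,80),(314.25,203.75))]
fe={'side':[(276.2,181.4),(291.2,142.1)],'scene':[(310.5,161.5),(253,158)]}
def fl(a): return [(-66+118*np.cos(a),y,83+118*np.sin(a)) for y in (62,-62)]
def res(p):
    r=[]
    for n,l in(('side',sd),('scene',sc)):
        r.append(proj(n,w(p,[a for a,b in l]))-[b for a,b in l])
        r.append(proj(n,w(p,fl(p[3])))-fe[n])
    return np.concatenate(r).ravel()
s=least_squares(res,[.65,0.1,0,1.57],loss='soft_l1'); p=s.x;print(p); print(s.fun.reshape(-1,2).round(1))
np.save('p.npy',p)
cv2.imwrite('pics/ov_sc.png',overlay('scene',cv2.imread('pics/scene0.png'),p,(185,145,385,275),4))
cv2.imwrite('pics/ov_si.png',overlay('side',cv2.imread('pics/side0.png'),p,(190,135,320,275),4))
E
```

```text
[ 0.62548829  0.02341344 -0.18575066  1.42686507]
[[ 0.8  1.3]
 [-0.9 -0.1]
 [ 0.5  1.9]
 [-1.6 -0.7]
 [-0.1  0.1]
 [-0.4 -1.5]
 [ 0.5  0.2]
 [ 0.5  0.6]
 [-1.7 -0.6]
 [ 0.2 -0.3]
 [ 0.3 -1.5]
 [-1.  -0.4]
 [-0.4 -1.1]]
```

View pics/ov_sc.png

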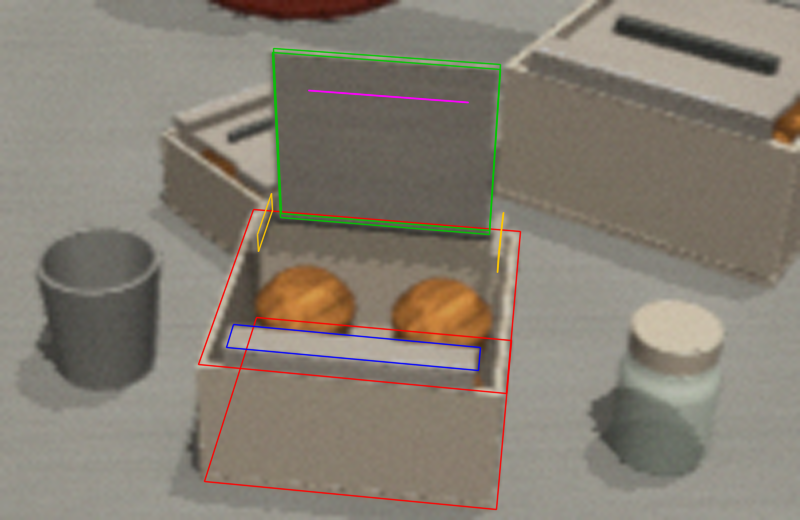

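View pics/ov_si.png

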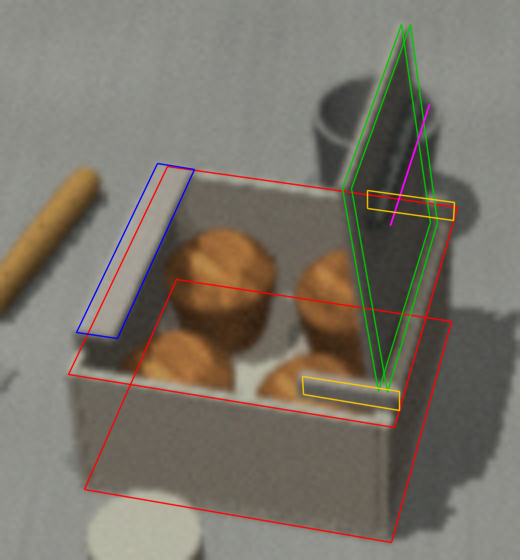

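```bash
python3 - <<'E'
from fit import *
p=np.load('p.npy'); s=manip.state(); q=s['tool_rot']
r=R.from_quat([q[1],q[2],q[3],q[0]]); print(r.as_matrix().round(3))
bx=np.array([np.cos(p[2]),np.sin(p[2]),0])
for sg in(1,-1):
    T=np.column_stack([[0,0,-1],sg*bx,np.cross([0,0,-1],sg*bx)])
    print(sg,(R.from_matrix(T)*r.inv()).as_rotvec())
print('pre',w(p,[(-102,0,150)]), 'bx',bx)
for y in (0,): print('small/large box',ray0('side',(361,215),.05),ray0('side',(395,330),.1),ray0('side',(395,250),.1))
E
```

```text
[[ 0.    -0.904  0.428]
 [ 0.     0.428  0.904]
 [-1.    -0.     0.   ]]
1 [ 4.59763352e-05  9.65812827e-05 -2.88552976e+00]
-1 [-6.65756317e-05  3.16925130e-05  2.56062893e-01]
pre [[0.5252429  0.04225125 0.15      ]] bx [ 0.98279789 -0.18468433  0.        ]
small/large box [0.42157009 0.00866734 0.05      ] [0.40580169 0.31007768 0.1       ] [0.38258034 0.14917382 0.1       ]
```

servo_tool(
  twist=[
    [0, 0, 0.064],
    [0, 0, 0.064],
    [0, 0, 0.064],
    [0, 0, 0.064],
    [0, 0, 0],
    [0, 0, 0],
    [0, 0, 0],
    [0, 0, 0],
  ],
  xyz=[
    [0, 0, 4],
    [0, 0, 4],
    [2, -4, 2],
    [2.5, -5, 0],
    [2.5, -5, 0],
    [2.5, -5, 0],
    [2.5, -5, 0],
    [2.5, -5, 0],
  ],
  fingers=[0, 0, 0, 0, 0, 0, 0, 0],
)

```text
time: 1.65
tool_pos: [0.4128, 0.2733, 0.2926]
tool_rot: [0.544, -0.452, 0.544, 0.451]
contact_force: [0.7, 0.7, -0.1]
gripper_width: -0.006
```

servo_tool(
  twist=[
    [0, 0, 0],
    [0, 0, 0],
    [0, 0, 0],
    [0, 0, 0],
    [0, 0, 0],
    [0, 0, 0],
  ],
  xyz=[
    [2.5, -5, 0],
    [2.5, -5, 0],
    [2.5, -5, 0],
    [2, -4, 0],
    [0, 0, 0],
    [0, 0, 0],
  ],
  fingers=[0, 0, 0, 0, 0, 0],
)

```text
time: 2.4
tool_pos: [0.5071, 0.0852, 0.2923]
tool_rot: [0.544, -0.451, 0.544, 0.452]
contact_force: [-0.4, -0.1, 0.8]
gripper_width: 0.003
```

```bash
python3 - <<'E'
from fit import *
import cv2
s=manip.state(); print(s['time'],s['tool_pos'],s['tool_rot'],s['contact_force'],s['gripper_width'])
for n in['side','wrist']:
    cv2.imwrite(f'pics/{n}1.png',vision.grab_frame(n)[:,:,::-1])
E
```

```text
2.4 [0.50706265 0.0852287  0.29232862] [ 0.54431642 -0.45125414  0.544226    0.45156106] [-0.39301024 -0.1442145   0.84098995] 0.0033273150820843176
```

View pics/side1.png

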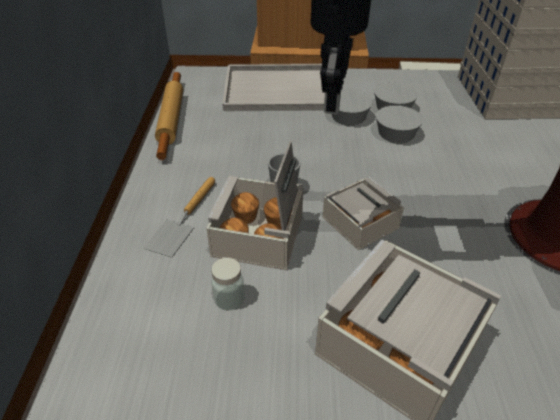

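View pics/wrist1.png

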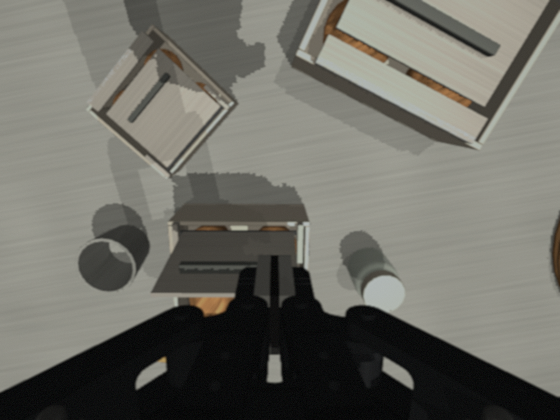

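```bash
cat >> fit.py <<'E'
_proj=proj
WR=dict(pos=None,q=None)
def proj(n,P):
    if n!='wrist': return _proj(n,P)
    c=vision.get_calibration('wrist'); q=WR['q']; r=R.from_quat([q[1],q[2],q[3],q[0]]).as_matrix()
    T=(np.atleast_2d(P)-WR['pos'])@r
    M=c['mount']; p=(T-M[:3,3])@M[:3,:3]; p=p*[1,-1,-1]; u=p@c['camera_matrix'].T
    return u[:,:2]/u[:,2:]
E
python3 - <<'E'
import fit; from fit import *
import cv2
WR['pos']=np.array([0.50706265,0.0852287,0.29232862]); WR['q']=np.array([0.54431642,-0.45125414,0.544226,0.45156106])
p=np.load('p.npy')
cv2.imwrite('pics/ov_w.png',overlay('wrist',cv2.imread('pics/wrist1.png'),p,(140,190,330,330),4))
E
```

```text
(no output)
```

View pics/ov_w.png

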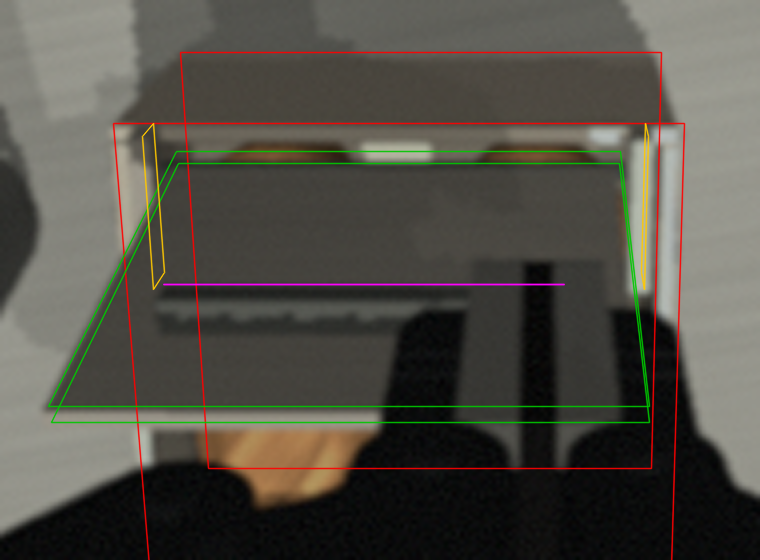

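servo_tool(
  twist=[
    [0, 0, 0],
    [0, 0, 0],
    [0, 0, 0],
    [0, 0, 0],
    [0, 0, 0],
    [0, 0, 0],
  ],
  xyz=[
    [1.5, -4.2, 0],
    [0, 0, -5],
    [0, 0, -5],
    [0, 0, -4.7],
    [0, 0, 0],
    [0, 0, 0],
  ],
  fingers=[0, 0, 0, 0, 0, 0],
)

```text
time: 3.25
tool_pos: [0.5233, 0.0436, 0.1476]
tool_rot: [0.545, -0.452, 0.543, 0.451]
contact_force: [0.0, 0.4, 0.0]
gripper_width: 0.001
```

```bash
python3 - <<'E'
from fit import *
p=np.load('p.npy');s=manip.state()
t=s['tool_pos']; c,sn=np.cos(p[2]),np.sin(p[2]); d=t-[p[0],p[1],0]
print(t,'box frame mm',1000*np.array([c*d[0]+sn*d[1],-sn*d[0]+c*d[1],d[2]]),s['contact_force'])
prev=None
for a in [1.43,1.2,1.0,.8,.6,.4,.2,.1,0]:
    x=-66+62*np.cos(a)-3*np.sin(a)-11; z=83+62*np.sin(a)+3*np.cos(a)
    W=w(p,[(x,0,z)])[0]*100
    print(a,round(x),round(z),W.round(2),None if prev is None else (W-prev).round(2)); prev=W
E
```

```text
[0.52331986 0.04362467 0.14756927] box frame mm [-104.14360775    0.9946477   147.56926926] [0.04728278 0.414084   0.02323016]
1.43 -71 145 [55.54  3.66 14.48] None
1.2 -57 142 [56.91  3.4  14.19] [ 1.37 -0.26 -0.29]
1.0 -46 137 [58.03  3.19 13.68] [ 1.11 -0.21 -0.51]
0.8 -36 130 [59.02  3.01 12.96] [ 0.99 -0.19 -0.72]
0.6 -28 120 [59.84  2.85 12.05] [ 0.83 -0.16 -0.91]
0.4 -21 110 [60.48  2.73 10.99] [ 0.63 -0.12 -1.06]
0.2 -17 98 [60.89  2.65  9.83] [ 0.42 -0.08 -1.16]
0.1 -16 92 [61.01  2.63  9.22] [ 0.12 -0.02 -0.61]
0 -15 86 [61.07  2.62  8.6 ] [ 0.06 -0.01 -0.62]
```

servo_tool(
  twist=[
    [0, 0, 0],
    [0, 0, 0],
    [0, 0, 0],
    [0, 0, 0],
    [0, 0, 0],
    [0, 0, 0],
    [0, 0, 0],
  ],
  xyz=[
    [1.2, -0.22, -0.2],
    [1.0, -0.2, -0.1],
    [1.0, -0.18, 0],
    [1.3, -0.25, -0.3],
    [1.1, -0.2, -0.5],
    [0, 0, 0],
    [0, 0, 0],
  ],
  fingers=[0, 0, 0, 0, 0, 0, 0],
)

```text
time: 4.12
tool_pos: [0.578, 0.0325, 0.1339]
tool_rot: [0.544, -0.451, 0.544, 0.452]
contact_force: [-0.9, 0.2, 0.7]
gripper_width: -0.004
```

```bash
python3 - <<'E'
from fit import *
import cv2
img=vision.grab_frame('side')[:,:,::-1].copy(); p=np.load('p.npy')
cv2.imwrite('pics/ov_s2.png',overlay('side',img,p,(190,135,330,275),4,a=1.0))
E
```

```text
(no output)
```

View pics/ov_s2.png

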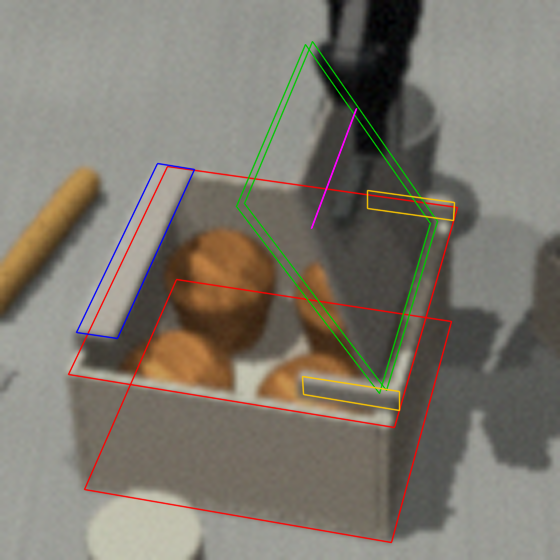

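servo_tool(
  twist=[
    [0, 0, 0],
    [0, 0, 0],
    [0, 0, 0],
    [0, 0, 0],
    [0, 0, 0],
    [0, 0, 0],
    [0, 0, 0],
  ],
  xyz=[
    [1.0, -0.2, -0.5],
    [0.8, -0.15, -0.9],
    [0.6, -0.12, -1.0],
    [0.4, -0.08, -1.1],
    [0.1, -0.02, -0.6],
    [0, 0, 0],
    [0, 0, 0],
  ],
  fingers=[0, 0, 0, 0, 0, 0, 0],
)

```text
time: 5.05
tool_pos: [0.6059, 0.0269, 0.0919]
tool_rot: [0.543, -0.451, 0.545, 0.452]
contact_force: [-0.9, 0.4, -1.7]
gripper_width: 0.001
```

```bash
python3 - <<'E'
from fit import *
import cv2
img=vision.grab_frame('side')[:,:,::-1].copy(); p=np.load('p.npy')
cv2.imwrite('pics/ov_s3.png',overlay('side',img,p,(190,135,330,275),4,a=.1))
img=vision.grab_frame('scene')[:,:,::-1].copy()
cv2.imwrite('pics/ov_c3.png',overlay('scene',img,p,(185,105,385,275),4,a=.1))
E
```

```text
(no output)
```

View pics/ov_s3.png

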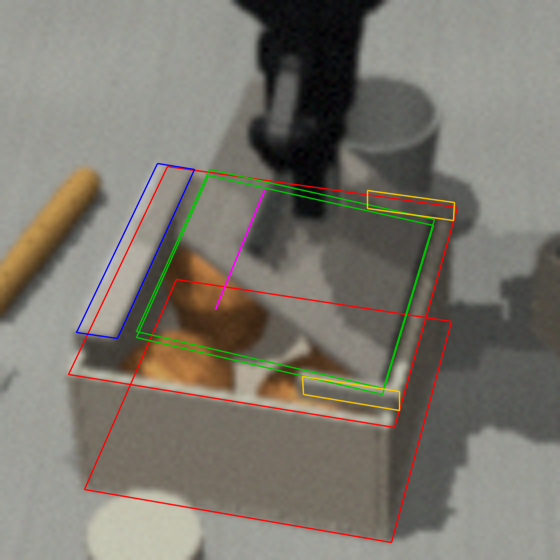

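View pics/ov_c3.png

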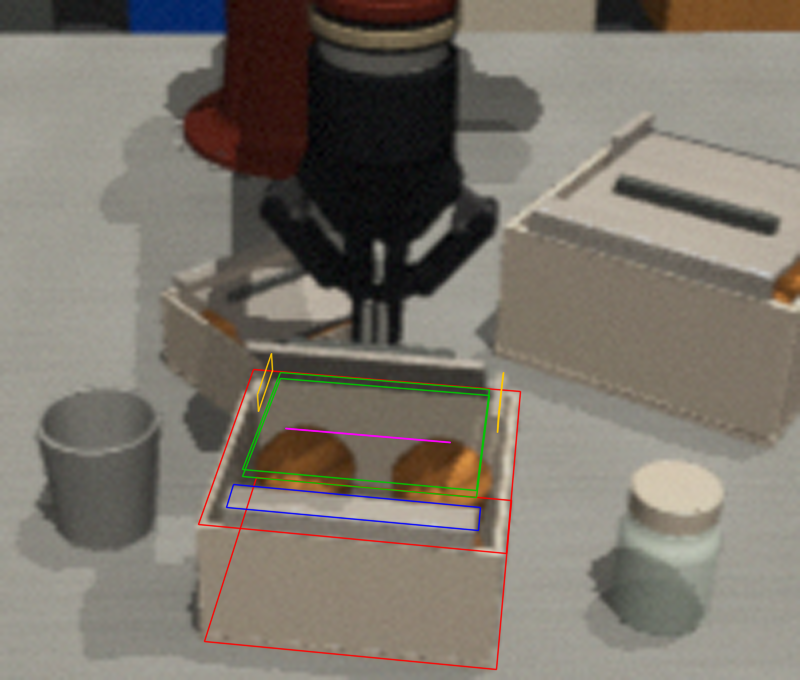

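```bash
python3 - <<'E'
from fit import *
p=np.load('p.npy')
for a in(.3,.4,.5,.6,.7):
  for n,o in(('side',(190,135)),('scene',(185,105))):
    print(a,n,((proj(n,w(p,[(-66+118*np.cos(a),y,83+118*np.sin(a)) for y in(62,-62)]))-o)*4).round().tolist())
t=manip.state(); print(t['contact_force'],t['ft_torque'])
tp=t['tool_pos']; print((proj('side',tp)-[190,135])*4,(proj('scene',tp)-[185,105])*4)
E
```

```text
0.3 side [[140.0, 297.0], [213.0, 135.0]]
0.3 scene [[477.0, 450.0], [241.0, 430.0]]
0.4 side [[147.0, 280.0], [220.0, 119.0]]
0.4 scene [[479.0, 428.0], [242.0, 408.0]]
0.5 side [[156.0, 264.0], [229.0, 103.0]]
0.5 scene [[481.0, 405.0], [243.0, 385.0]]
0.6 side [[168.0, 249.0], [240.0, 88.0]]
0.6 scene [[483.0, 383.0], [245.0, 363.0]]
0.7 side [[182.0, 235.0], [254.0, 74.0]]
0.7 scene [[485.0, 360.0], [247.0, 340.0]]
[-2.39786617  0.11756377 -0.63780756] [0.00277342 0.27634698 0.03899102]
[[313.84450799 272.10937026]] [[372.62837248 411.09332313]]
```

```bash
python3 - <<'E'
from fit import *
import cv2
for P in([.507,.0852,.2923],[.578,.0325,.1339]): print(proj('side',P))
s=manip.state(); WR['pos']=s['tool_pos'];WR['q']=s['tool_rot']; print(s['contact_force'],s['tool_pos'])
a=vision.grab_frame('side')[:,:,::-1]
cv2.imwrite('pics/z1.png',cv2.resize(a[140:240,210:310],None,fx=6,fy=6,interpolation=cv2.INTER_CUBIC))
b=vision.grab_frame('wrist')[:,:,::-1]
cv2.imwrite('pics/z2.png',b)
E
```

```text
[[328.91430257 132.84240061]]
[[283.08619749 188.61754542]]
[-2.39786617  0.11756377 -0.63780756] [0.60601487 0.02696521 0.09227322]
```

View pics/z1.png

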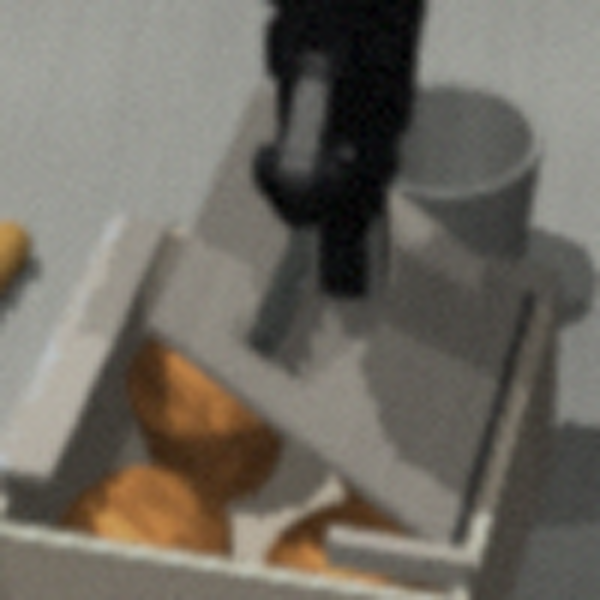

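View pics/z2.png

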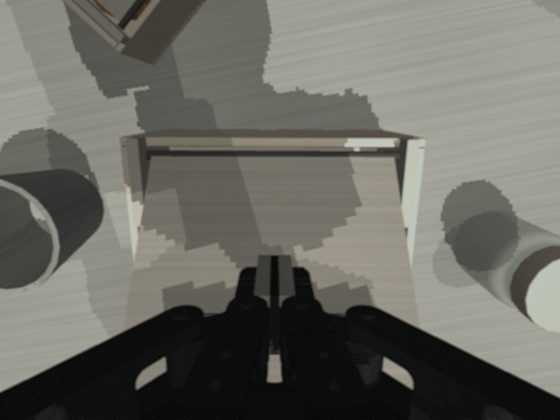

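```bash
python3 - <<'E'
from fit import *
import cv2
a=cv2.imread('pics/side1.png')
c=cv2.resize(a[60:160,280:380],None,fx=6,fy=6,interpolation=cv2.INTER_CUBIC)
cv2.circle(c,(int((328.9-280)*6),int((132.8-60)*6)),4,(0,0,255),1)
cv2.imwrite('pics/z3.png',c)
E
```

```text
(no output)
```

View pics/z3.png

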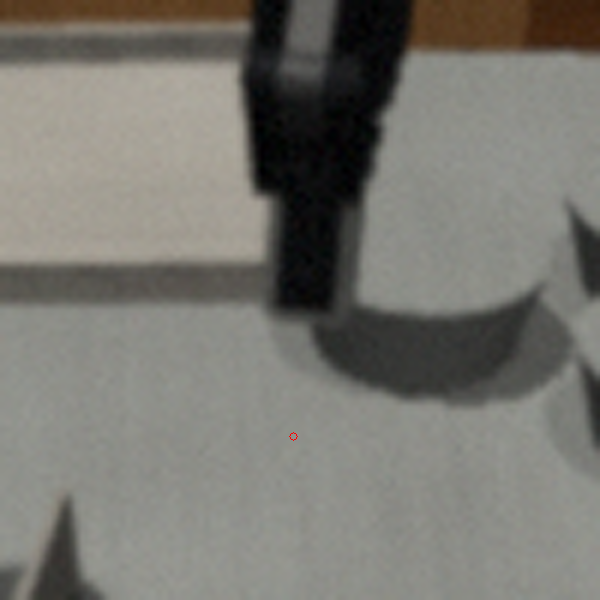

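```bash
python3 - <<'E'
from fit import *
s=manip.state(); WR['pos']=s['tool_pos'];WR['q']=s['tool_rot']; q=s['tool_rot']
r=R.from_quat([q[1],q[2],q[3],q[0]])
for x in(0,-.013,-.02,-.03,-.04):
  for y in(-.011,0,.011):
    P=s['tool_pos']+r.apply([x,y,0]); print(x,y,proj('wrist',P),proj('side',P),proj('scene',P))
print(r.as_matrix().round(2))
E
```

```text
0 -0.011 [[273.8279625  262.91344879]] [[262.87450407 202.14125047]] [[277.56497159 210.43406504]]
0 0 [[273.83376772 243.63830748]] [[268.40056489 202.96088479]] [[278.16960151 207.73339034]]
0 0.011 [[273.83975379 223.76267123]] [[273.94964495 203.78393336]] [[278.76216015 205.08663393]]
-0.013 -0.011 [[273.82291845 273.47597441]] [[262.72778882 197.05245249]] [[277.67753062 205.56203401]]
-0.013 0 [[273.82904149 253.04413551]] [[268.30675823 197.86930124]] [[278.28586574 202.88921825]]
-0.013 0.011 [[273.83536867 231.93111673]] [[273.90919154 198.68958548]] [[278.88195917 200.27018823]]
-0.02 -0.011 [[273.81990801 279.77998899]] [[262.64761424 194.27160845]] [[277.73889815 202.90578759]]
-0.02 0 [[273.82621605 258.66714885]] [[268.2554947  195.08684904]] [[278.34924535 200.24849397]]
-0.02 0.011 [[273.83274264 236.82279535]] [[273.88708385 195.90553626]] [[278.94725765 197.64490333]]
-0.03 -0.011 [[273.81518845 289.66302571]] [[262.53162147 190.24841534]] [[277.82750489 199.0705128 ]]
-0.03 0 [[273.82177941 267.49665772]] [[268.18132707 191.06122182]] [[278.44074732 196.43604611]]
-0.03 0.011 [[273.8286123  244.51664857]] [[273.85509778 191.87749047]] [[279.04151985 193.85514964]]
-0.04 -0.011 [[273.8098951  300.74757777]] [[262.41387888 186.16452998]] [[277.91723506 195.18661141]]
-0.04 0 [[273.81679307 277.42014509]] [[268.10603819 186.97473558]] [[278.53339743 192.57576068]]
-0.04 0.011 [[273.82396023 253.18237266]] [[273.82262711 187.78841841]] [[279.13695272 190.01832963]]
[[-0.   -0.98  0.18]
 [ 0.    0.18  0.98]
 [-1.    0.   -0.  ]]
```

The real fingertips end about 38 mm short of the reported TCP. The wrist picture (tip row 255 against 224 expected), the side picture (row 189 against 203) and the flap angle of about 0.65 all agree. I'll use that offset as I carry on.

servo_tool(
  twist=[
    [0, 0, 0],
    [0, 0, 0],
    [0, 0, 0],
    [0, 0, 0],
    [0, 0, 0],
    [0, 0, 0],
  ],
  xyz=[
    [-0.4, 0.07, -0.4],
    [0.1, 0, -1.0],
    [0.1, 0, -1.0],
    [0, 0, -1.0],
    [0, 0, -0.6],
    [0, 0, 0],
  ],
  fingers=[0, 0, 0, 0, 0, 0],
)

```text
time: 6.0
tool_pos: [0.6046, 0.0275, 0.0524]
tool_rot: [0.544, -0.451, 0.545, 0.452]
contact_force: [-0.2, -0.4, -0.1]
gripper_width: 0.0
```

```bash
python3 - <<'E'
from fit import *
import cv2
img=vision.grab_frame('side')[:,:,::-1].copy(); p=np.load('p.npy')
cv2.imwrite('pics/ov_s4.png',overlay('side',img,p,(190,135,330,275),4,a=.05))
E
```

```text
(no output)
```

View pics/ov_s4.png

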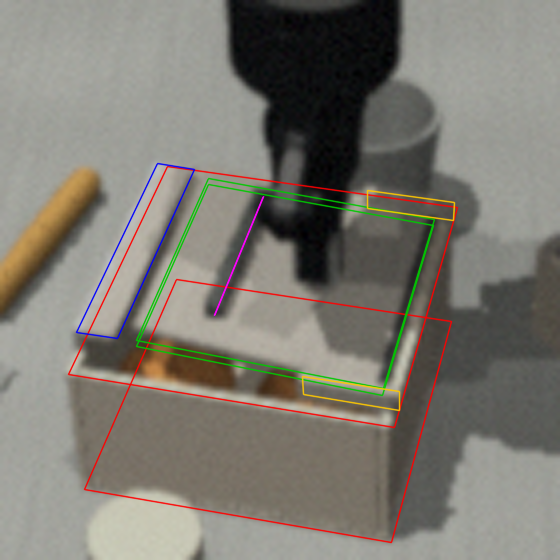

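servo_tool(
  twist=[
    [0, 0, 0],
    [0, 0, 0],
    [0, 0, 0],
    [0, 0, 0],
  ],
  xyz=[
    [0, 0, -0.3],
    [0, 0, -0.2],
    [0, 0, 0],
    [0, 0, 0],
  ],
  fingers=[0, 0, 0, 0],
)

```text
time: 6.55
tool_pos: [0.6054, 0.0275, 0.0484]
tool_rot: [0.544, -0.452, 0.544, 0.451]
contact_force: [0.8, -0.1, 0.8]
gripper_width: 0.001
```

servo_tool(
  twist=[
    [0, 0, 0],
    [0, 0, 0],
    [0, 0, 0],
  ],
  xyz=[
    [0, 0, -0.2],
    [0, 0, 0],
    [0, 0, 0],
  ],
  fingers=[0, 0, 0],
)

```text
time: 6.92
tool_pos: [0.6052, 0.0275, 0.0463]
tool_rot: [0.544, -0.451, 0.544, 0.451]
contact_force: [0.8, 0.1, 0.5]
gripper_width: -0.003
```

servo_tool(
  twist=[
    [0, 0, 0],
    [0, 0, 0],
    [0, 0, 0],
  ],
  xyz=[
    [0, 0, -0.2],
    [0, 0, 0],
    [0, 0, 0],
  ],
  fingers=[0, 0, 0],
)

```text
time: 7.3
tool_pos: [0.6054, 0.0275, 0.0455]
tool_rot: [0.544, -0.452, 0.544, 0.451]
contact_force: [-1.9, 0.4, 7.3]
gripper_width: 0.005
```

servo_tool(
  twist=[
    [0, 0, 0],
    [0, 0, 0],
    [0, 0, 0],
  ],
  xyz=[
    [0, 0, -0.1],
    [0, 0, 0],
    [0, 0, 0],
  ],
  fingers=[0, 0, 0],
)

```text
time: 7.68
tool_pos: [0.6059, 0.0274, 0.0453]
tool_rot: [0.544, -0.452, 0.544, 0.451]
contact_force: [-2.4, -0.4, 9.4]
gripper_width: 0.004
```

servo_tool(
  twist=[
    [0, 0, 0],
    [0, 0, 0],
    [0, 0, 0],
    [0, 0, 0],
    [0, 0, 0],
  ],
  xyz=[
    [0.49, -0.09, 0.05],
    [0.49, -0.09, 0],
    [0.49, -0.09, 0],
    [0.3, -0.05, 0],
    [0, 0, 0],
  ],
  fingers=[0, 0, 0, 0, 0],
)

```text
time: 8.3
tool_pos: [0.6236, 0.024, 0.0455]
tool_rot: [0.544, -0.452, 0.544, 0.451]
contact_force: [-2.4, -0.4, 7.9]
gripper_width: -0.004
```

servo_tool(
  twist=[
    [0, 0, 0],
    [0, 0, 0],
    [0, 0, 0],
  ],
  xyz=[
    [0.2, -0.04, 0],
    [0.2, -0.04, 0],
    [0, 0, 0],
  ],
  fingers=[0, 0, 0],
)

```text
time: 8.68
tool_pos: [0.6258, 0.0237, 0.0452]
tool_rot: [0.543, -0.451, 0.545, 0.452]
contact_force: [-5.7, -0.1, 11.1]
gripper_width: -0.005
```

servo_tool(
  twist=[
    [0, 0, 0],
    [0, 0, 0],
    [0, 0, 0],
  ],
  xyz=[
    [0.2, -0.04, 0.05],
    [0.2, -0.04, 0],
    [0, 0, 0],
  ],
  fingers=[0, 0, 0],
)

```text
time: 9.05
tool_pos: [0.6299, 0.0231, 0.0453]
tool_rot: [0.543, -0.451, 0.545, 0.452]
contact_force: [-5.9, 0.4, 8.7]
gripper_width: 0.006
```

```bash
python3 - <<'E'
from fit import *
import cv2
print(manip.state()['contact_force'])
img=vision.grab_frame('side')[:,:,::-1].copy(); p=np.load('p.npy')
cv2.imwrite('pics/ov_s5.png',overlay('side',img,p,(190,135,330,275),4,a=.0))
E
```

```text
[-5.91578639  0.44602314  8.69936973]
```

View pics/ov_s5.png

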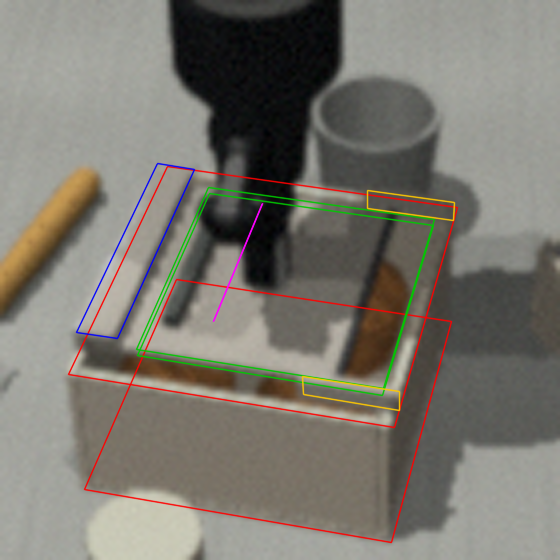

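```bash
python3 - <<'E'
from fit import *
import cv2
p=np.load('p.npy')
img=vision.grab_frame('side')[:,:,::-1].copy()
A=overlay('side',img,p,(200,160,310,260),6,a=.0,slide=.02)
cv2.imwrite('pics/ov_s6.png',A)
img=vision.grab_frame('scene')[:,:,::-1].copy()
cv2.imwrite('pics/ov_c6.png',overlay('scene',img,p,(215,150,345,280),5,a=0,slide=.02))
E
```

```text
(no output)
```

View pics/ov_s6.png

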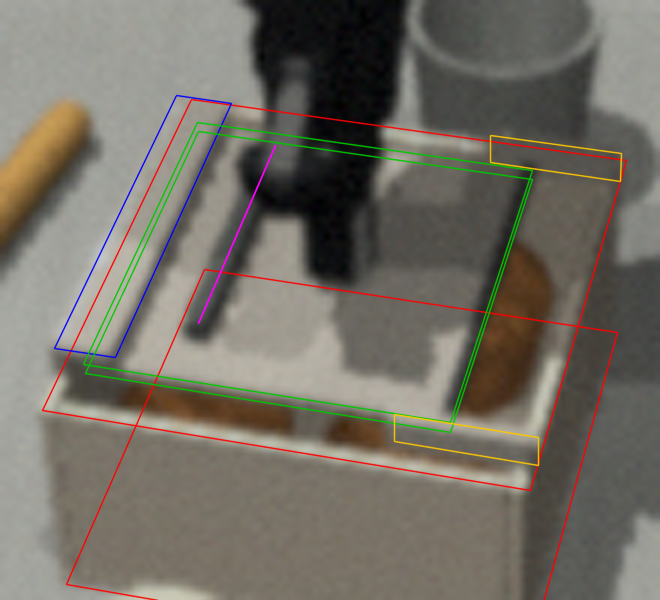

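View pics/ov_c6.png

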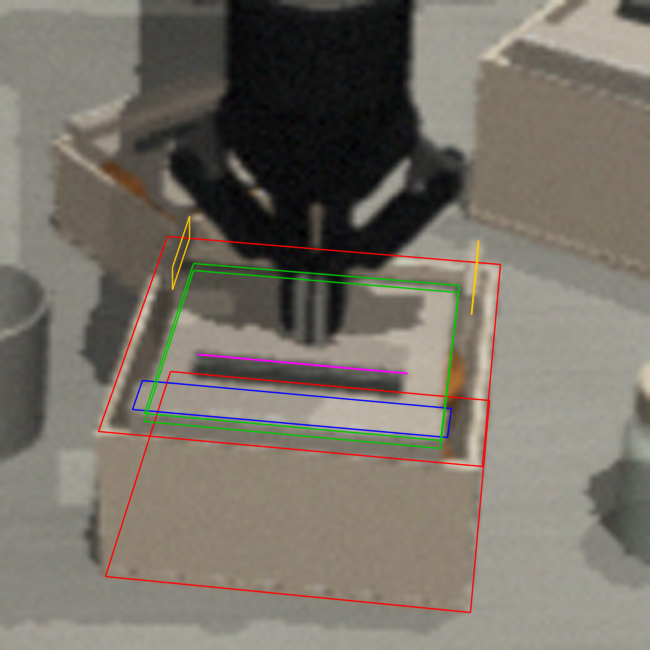

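The flap's hinge-side edge and ridge already lie close to the 20 mm slide overlay; press friction carried it along. I'll push on the ridge itself, with a lighter press, to confirm it is at the stop.

servo_tool(
  twist=[
    [0, 0, 0],
    [0, 0, 0],
    [0, 0, 0],
    [0, 0, 0],
  ],
  xyz=[
    [0, 0, 0.07],
    [0.3, -0.06, 0],
    [0.3, -0.06, 0],
    [0, 0, 0],
  ],
  fingers=[0, 0, 0, 0],
)

```text
time: 9.7
tool_pos: [0.6361, 0.0218, 0.0454]
tool_rot: [0.544, -0.451, 0.545, 0.452]
contact_force: [-2.9, 0.8, 5.1]
gripper_width: -0.001
```

servo_tool(
  twist=[
    [0, 0, 0],
    [0, 0, 0],
    [0, 0, 0],
    [0, 0, 0],
  ],
  xyz=[
    [0.2, -0.04, 0],
    [0.2, -0.04, 0],
    [0, 0, 0],
    [0, 0, 0],
  ],
  fingers=[0, 0, 0, 0],
)

```text
time: 10.2
tool_pos: [0.64, 0.021, 0.0453]
tool_rot: [0.544, -0.451, 0.545, 0.452]
contact_force: [-2.9, 1.0, 4.7]
gripper_width: 0.005
```

servo_tool(
  twist=[
    [0, 0, 0],
    [0, 0, 0],
    [0, 0, 0],
  ],
  xyz=[
    [0.2, -0.04, 0],
    [0.2, -0.04, 0],
    [0, 0, 0],
  ],
  fingers=[0, 0, 0],
)

```text
time: 10.58
tool_pos: [0.6441, 0.0202, 0.0453]
tool_rot: [0.544, -0.451, 0.545, 0.452]
contact_force: [-3.2, 0.3, 5.5]
gripper_width: 0.002
```

servo_tool(
  twist=[
    [0, 0, 0],
    [0, 0, 0],
    [0, 0, 0],
  ],
  xyz=[
    [0.2, -0.04, 0],
    [0.1, -0.02, 0],
    [0, 0, 0],
  ],
  fingers=[0, 0, 0],
)

```text
time: 10.95
tool_pos: [0.647, 0.0196, 0.0452]
tool_rot: [0.544, -0.451, 0.545, 0.452]
contact_force: [-3.7, -0.0, 4.0]
gripper_width: 0.002
```

servo_tool(
  twist=[
    [0, 0, 0],
    [0, 0, 0],
  ],
  xyz=[
    [0.1, -0.02, 0],
    [0, 0, 0],
  ],
  fingers=[0, 0],
)

```text
time: 11.2
tool_pos: [0.6479, 0.0195, 0.0452]
tool_rot: [0.544, -0.451, 0.545, 0.452]
contact_force: [-3.0, -0.3, 6.6]
gripper_width: -0.001
```

servo_tool(
  twist=[
    [0, 0, 0],
    [0, 0, 0],
  ],
  xyz=[
    [0.1, -0.02, 0],
    [0, 0, 0],
  ],
  fingers=[0, 0],
)

```text
time: 11.45
tool_pos: [0.6489, 0.0193, 0.0452]
tool_rot: [0.544, -0.451, 0.545, 0.452]
contact_force: [-3.5, 0.9, 5.3]
gripper_width: -0.0
```

servo_tool(
  twist=[
    [0, 0, 0],
    [0, 0, 0],
  ],
  xyz=[
    [0.1, -0.02, 0],
    [0, 0, 0],
  ],
  fingers=[0, 0],
)

```text
time: 11.7
tool_pos: [0.6499, 0.019, 0.0452]
tool_rot: [0.544, -0.451, 0.545, 0.452]
contact_force: [-3.7, -0.0, 5.9]
gripper_width: 0.002
```

servo_tool(
  twist=[
    [0, 0, 0],
    [0, 0, 0],
  ],
  xyz=[
    [0.1, -0.02, 0],
    [0, 0, 0],
  ],
  fingers=[0, 0],
)

```text
time: 11.95
tool_pos: [0.6507, 0.0189, 0.0451]
tool_rot: [0.544, -0.451, 0.545, 0.452]
contact_force: [-3.8, 0.7, 5.7]
gripper_width: 0.003
```

```bash
python3 - <<'E'
from fit import *
import cv2
p=np.load('p.npy')
img=vision.grab_frame('side')[:,:,::-1].copy()
A=overlay('side',img,p,(200,160,310,260),6,a=.0,slide=.02)
cv2.imwrite('pics/ov_s7.png',A)
E
```

```text
(no output)
```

View pics/ov_s7.png

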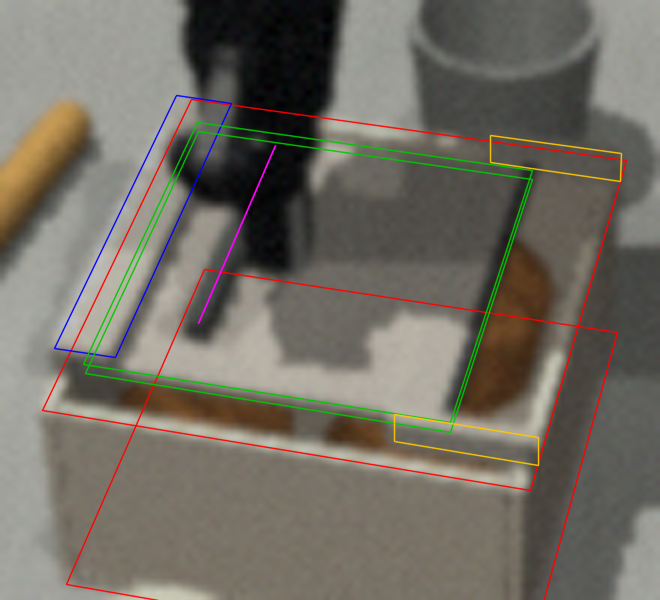

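servo_tool(
  twist=[
    [0, 0, 0],
    [0, 0, 0],
    [0, 0, 0],
  ],
  xyz=[
    [0.1, -0.02, 0],
    [0.1, -0.02, 0],
    [0, 0, 0],
  ],
  fingers=[0, 0, 0],
)

```text
time: 12.38
tool_pos: [0.6507, 0.0189, 0.0445]
tool_rot: [0.542, -0.449, 0.546, 0.454]
contact_force: [-9.6, 0.9, 8.1]
gripper_width: -0.001
```

servo_tool(
  twist=[
    [0, 0, 0],
    [0, 0, 0],
  ],
  xyz=[
    [0.1, -0.02, 0],
    [0, 0, 0],
  ],
  fingers=[0, 0],
)

```text
time: 12.62
tool_pos: [0.6506, 0.0189, 0.0443]
tool_rot: [0.542, -0.449, 0.547, 0.454]
contact_force: [-11.5, 2.2, 9.0]
gripper_width: -0.0
```

The ridge doesn't move at 11 N, well above the 3 N slide friction, so the flap is at its stop. Backing off and lifting away.

servo_tool(
  twist=[
    [0, 0, 0],
    [0, 0, 0],
    [0, 0, 0],
    [0, 0, 0],
    [0, 0, 0],
    [0, 0, 0],
    [0, 0, 0],
    [0, 0, 0],
  ],
  xyz=[
    [-0.3, 0.06, 0],
    [-0.2, 0.04, 0.3],
    [0, 0, 1.5],
    [0, 0, 4],
    [0, 0, 5],
    [-3, 0, 5],
    [-4, 0, 3],
    [0, 0, 0],
  ],
  fingers=[0, 0, 0, 0, 0, 0, 0, 0],
)

```text
time: 13.62
tool_pos: [0.5805, 0.0188, 0.2384]
tool_rot: [0.546, -0.454, 0.542, 0.449]
contact_force: [-0.7, 0.7, 0.5]
gripper_width: -0.002
```

```bash
python3 - <<'E'
from fit import *
import cv2
p=np.load('p.npy'); print(manip.state()['contact_force'])
img=vision.grab_frame('side')[:,:,::-1].copy()
cv2.imwrite('pics/ov_s8.png',overlay('side',img,p,(200,160,310,260),6,a=.04,slide=.02))
img=vision.grab_frame('scene')[:,:,::-1].copy(); cv2.imwrite('pics/sc8.png',img)
cv2.imwrite('pics/ov_c8.png',overlay('scene',img,p,(215,150,345,280),5,a=.04,slide=.02))
E
```

```text
[-0.72474334  0.66493516  0.46070284]
```

View pics/ov_s8.png

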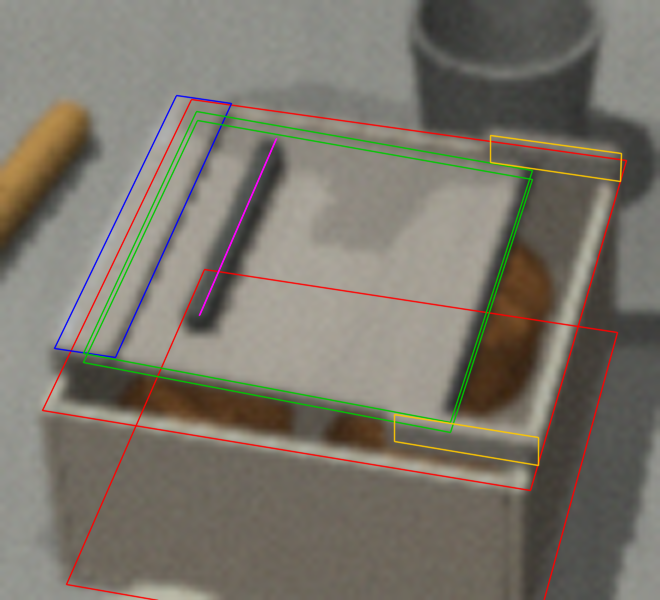

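View pics/ov_c8.png

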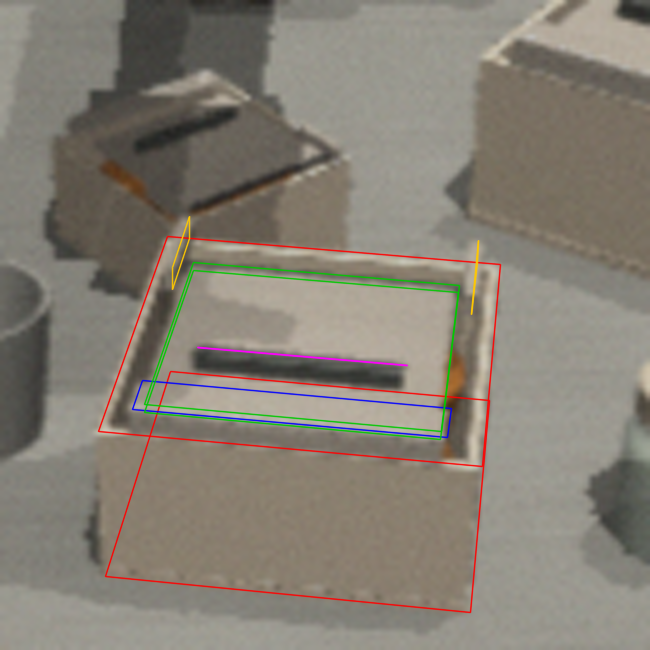

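View pics/sc8.png

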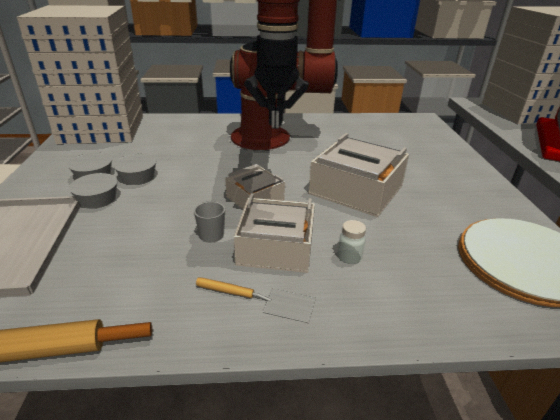

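The pictures show the flap shut under the lip near the 20 mm overlay. The box, jar (352,242), cup (209,222) and spatula are unmoved, and the arm is clear with no contact. Handing in.

```bash
python3 - <<'E'
from plant import job
print(job.job_done())
E
```

```text
the job is handed in; nothing more can be done
None
```

I closed the middle-sized box, the open one between the jar and cup, and handed the job in after about 14 of the 38 s. The hand-in gives no verdict.

**What I did:** With the fingers shut I pushed the standing flap over from behind and pressed it flat with about 5–11 N. I then slid it towards the lip until the ridge stopped against its end stop.

**Last checks:**
- **Home position:** At about 11 N along the slide the ridge did not move, well above the 3 N slide friction. The overlays put the slide at about 20 mm, with the flap's free edge under the lip.
- **After letting go:** The flap stayed shut, matching the expected rest angle of about 0.04 rad. The force reading was near zero, so the arm was touching nothing.
- **Surroundings:** Box, jar, cup and spatula looked unmoved to within about a pixel. I compared their places in the pictures and did not measure the bystanders' positions again.

**What disagreed or differed:**
- **Fingertip offset:** The visible fingertips end about 38 mm short of the reported tool point. The side and wrist pictures and the contact heights agreed on this, and I corrected for it while folding the flap.
- **How it slid:** Most of the sliding happened by friction under the pressing fingertips, not by the ridge. The ridge push served only to confirm it was home.
- **Pose fit:** The box position fit was off by up to 1–2 pixels, about 2–3 mm.

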